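# Close and clamp an iron core with a torque-limiting knob

## Robot

A 7-joint arm with a two-finger parallel gripper is mounted at the origin on the work surface. World frame = base frame: x ahead of the robot, y to its left, z up, the work surface at z = 0. Lengths are in m, angles in rad, forces in N, time in s.
With the tool pointing down it reaches from about 0.425 to 0.95 m from the base axis. Payload 4.7 kg.
Tool frame: the origin (TCP) lies between the finger pads; the fingertips stand 25 mm ahead of it and the grasp point (between the pads) lies 6 mm ahead of it; z points along the fingers, y is the line along which they close (so a half turn about z gives the same grasp; the last joint's range is limited). The gripper opens to 85 mm and grips with 20 to 120 N. Pads are 22 mm wide; open, the fingers measure 114 mm over their backs; the gripper's body (76 mm by 85 mm) begins 54 mm behind the grasp point. The pads swing forward as they close: fully open they stand 13 mm farther back than shut.
Start: joints at [1.168, 0.469, -0.049, 1.532, 0.024, 1.141, -0.082], TCP at [0.247, -0.628, 0.222] pointing down, gripper open.
Joint ranges: [-2.59, 2.59], [-0.33, 1.99], [-1.39, 1.29], [0.1, 2.45], [-1.04, 4.18], [0.21, 1.99], [-2.66, 2.66]. Speed limits (rad/s): [2.57, 2.57, 3.14, 3.14, 3.14, 3.14, 3.14].

## Interface

Orientations are given as a 3x3 rotation matrix whose columns are the frame's x, y, z axes.
In Python, from rig import * gives the robot as it stands. Calls block until the motion is done:
- movep(position, orientation): joint-space move of the TCP to a pose.
- move_l(position, attitude=None, feed=0.15, until_force=None): straight line of the TCP; attitude=None keeps the orientation; feed is the mean speed in m/s. With until_force (N) it stops when the force on the tool has changed by that much, and returns True; else False.
- move_joints(angles): joint-space move.
- command_gripper(opening, newtons=None): finger opening in m; newtons is the grip in N (None keeps the last); returns when the fingers have stopped.
- sleep(seconds).
- inverse_kinematics(position, orientation): joint angles nearest the present ones, or None.
- sense(): the state.
- camera(name): name is "scene" or "top"; returns (picture, depth): 400x640x3 uint8, red, green, blue; 400x640 float32, m along the optical axis (not along the pixel's ray), 0 where there is no reading.
- camera_params(name): a dict with "K" (3x3 intrinsics, pixels), "position" and "rotation" of the camera in the world. Camera axes: x right, y down, z forward; pixel columns grow to the right and rows downward; lengths in m; the calibration is good to about 2 mm. A picture is of the moment at which its call begins. camera_params takes no time and is no camera call.
A pose or a line that the arm cannot do raises Unreachable and nothing moves.
- finish_job(): hands the job in; it is judged then, once.
The state is a dict: "time_s": time; "joint_pos": joint angles; "qd": joint speeds; "joint_efforts": joint torques, N m; "position": TCP position; "tcp_rot": TCP orientation; "wrist_force": force on the tool from outside, world axes, zero at the start; "ft_torque": the same for the moment, N m; "finger_gap": finger opening in m; "gripper_force": force on a finger pad.
Only numpy, scipy, OpenCV 4.12 (cv2) and the standard library are available. Lean on these libraries where they do the work, as an engineer would, in place of code of your own. Each camera call takes 0.05 s, during which the arm holds its last target. There are 200 camera calls.

## Task

Close the magnet's iron circuit: slide the loose iron yoke along its bench until its end meets the yellow stop, then turn the winged clamp knob clockwise (seen from above) so that the brass pad presses the yoke square against both pole faces. Keep turning until the knob's ratchet slips and clicks, then stop: at least one click, no more than three, and leave the knob. Leave the horseshoe magnet and the spare coil where they are.

Things in the scene. Friction and masses are not known exactly. Their poses are not given: they have to be found in the camera images.
- clamp: Fixed aluminium clamp, base plate 170 x 340 x 12 thick, fixed to the table; origin at table height. Own x points to the yellow stop, own y is the clamping direction, from the knob's blue gearbox (70 x 85, top 62 above the table, centre x 0, y -140) to the pole faces. Steel bench for the yoke: top 22 above the table, x -115 to 50, y 2 to 55.
- bench_middle (a point): Fixed point on the bench's top face, axes as the clamp's (clamp x 0, y 42): the yoke's origin is here when it is home at the stop and clamped against both pole faces.
- stop (a point): Middle of the face of the yellow stop that closes the bench's far end (clamp x 49.5), 12 above the bench; the stop is 24 high, 53 wide, 8 thick. Axes as the clamp's.
- poles (a point): Midpoint between the two pole faces of the dark U-shaped iron core (clamp y 55). Each face is 28 wide and 28 high, 34 to either side in x, from the bench's top up; the copper coil behind reaches 60 above the table.
- yoke: Loose laminated iron bar 96 (own x) x 26 (own y) x 28 high, about 0.54 kg, lying on the bench between pad and pole faces, at first drawn back from the stop so that its end sticks out towards the clamp's -x. Origin at the centre of its underside.
- pad_face (a point): Middle of the brass pressure pad's front face (face 44 wide, 24 high, its middle 36 above the table); the pad travels along the clamp's +y as the knob is turned clockwise, 5 mm per radian (31 mm a turn), and stays where it is left.
- knob_top (a point): Centre of the top of the black winged knob, on its upright axis, 114 above the table. Hub radius 14; two opposite wings form one bar 126 long, 11 thick, from 90 to 112 above the table. Below, a ratchet ring, steel collar (radius 36) and orange pawl block fill the height 62 to 78. A fingertip let down beside a wing can push it round. It slips clockwise only.
- wing_end (a point): Outer end of the wing with the orange cap, 64 from the knob's axis, 101 above the table; own x points outward along the wing. Torque to turn the knob: up to 2.4 rad of hidden free play first (0.02 N m), then it drives the pad (about 0.14 N m), and when the pad can go no farther the ratchet slips at about 0.4 N m, easing after each click.
- knob (a joint): Slip of the knob past the steel collar under it (rad): 0 at the start and as long as knob and collar turn together, growing as the ratchet slips; one click every 0.52 rad. The collar carries a red mark and an orange pawl block.
- magnet: Loose horseshoe magnet, half red and half green, 105 x 80 x 12, lying flat; leave alone.
- coil: Loose spare coil with iron core, 52 x 50 x 67 high, 0.6 kg; leave alone.
Mind the look-alikes: they are no part of the job. Of the things shaped like the yoke, the dark steel one is meant.

How it is judged:
On the way, in this order (a step that is already met when the one before it is completed fails the run):
1. the yoke's end meets the stop (within 5 mm) while the ratchet has not yet slipped (x of yoke in the frame of bench_middle above -0.005 m and value of joint knob below 0.2 rad), for 0.1 s.
2. the ratchet has slipped at least one click with the yoke pressed between the pad and the pole faces (value of joint knob above 0.3 rad and contact force between pad and yoke above 5 N and y of yoke in the frame of bench_middle above -0.004 m), for 0.1 s.
At the end, for the whole second after the job is handed in: The yoke lies flat on the bench, home at the stop (within 6 mm), square (within 0.05 rad) and within 3 mm of both pole faces, held by the pad with more than 5 N; the knob has slipped by one to three clicks (0.3 to 1.8 rad) and stands still, let go (x of yoke in the frame of bench_middle between -0.006 and 0.006 m and y of yoke in the frame of bench_middle above -0.003 m and z of yoke in the frame of bench_middle below 0.003 m and angle between the x axis of yoke and the x axis of clamp, either way round below 0.05 rad and contact force between pad and yoke above 5 N and value of joint knob between 0.3 and 1.8 rad and linear speed of yoke below 0.01 m/s and velocity of joint knob between -0.1 and 0.1 rad/s); the robot touches nothing.
It fails at once if the ratchet is driven past three clicks (1.8 rad of slip) (value of joint knob above 1.8 rad).
It fails at once if the magnet or the spare coil is moved by more than 20 mm (distance of any of magnet, coil from where it was at the start of the episode above 0.02 m).
It also fails if it takes over 61 s, if anything falls off the work surface, if the arm or the gripper's body presses on something with over 40 N, if the wrist force passes 120 N, or if a joint passes its speed limit or range.

## Working session

There is one attempt and no reset: what is moved stays moved. The work goes in short steps, each a Python script; the robot and the scene stay as the last script left them, time stands still between calls to the robot, and variables do not carry over. Pictures are saved under pics/ and viewed, at most 12 in all, crops included, and the job is handed in when it is done.

```bash
mkdir -p pics; ls
cat > h.py <<'E'
from rig import *
import numpy as np, cv2
def snap(n,f):
    p,d=camera(n); cv2.imwrite(f'pics/{f}.png',p[:,:,::-1]); np.save(f'pics/{f}.npy',d); return p,d
def px2w(n,f,u,v,z=None):
    c=camera_params(n);K=np.array(c['K']);R=np.array(c['rotation']);t=np.array(c['position'])
    r=R@np.linalg.inv(K)@np.array([u,v,1.])
    if z is None:
        return t+r*np.load(f'pics/{f}.npy')[int(v),int(u)]
    return t+r*(z-t[2])/r[2]
def w2px(n,P):
    c=camera_params(n);q=np.array(c['K'])@np.array(c['rotation']).T@(np.array(P)-np.array(c['position']));return q[:2]/q[2]
E
python3 - <<'E'
from h import *
snap('scene','s0');snap('top','t0')
print(camera_params('top'),camera_params('scene'),sense()['time_s'])
E
```

```text
pics
{'K': array([[421.95613872,   0.        , 325.5373963 ],
       [  0.        , 421.95613872, 200.554764  ],
       [  0.        ,   0.        ,   1.        ]]), 'position': array([0.48362413, 0.06804567, 1.0826212 ]), 'rotation': array([[ 0.02734358, -0.9984841 ,  0.04776848],
       [-0.99961879, -0.02749477, -0.00251084],
       [ 0.00382042, -0.04768162, -0.99885528]])} {'K': array([[497.26337318,   0.        , 309.67002266],
       [  0.        , 497.26337318, 202.39809106],
       [  0.        ,   0.        ,   1.        ]]), 'position': array([1.10413187, 0.45270235, 0.80286813]), 'rotation': array([[-0.58360893,  0.58346326, -0.56477539],
       [ 0.81202393,  0.41572014, -0.40962654],
       [-0.00421353, -0.69767284, -0.71640411]])} 0.1
```

View pics/t0.png

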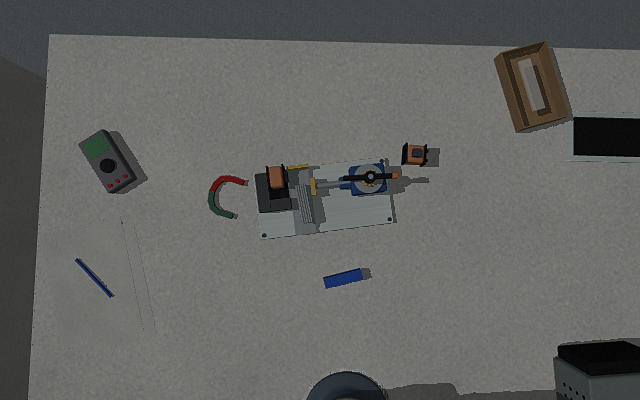

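View pics/s0.png

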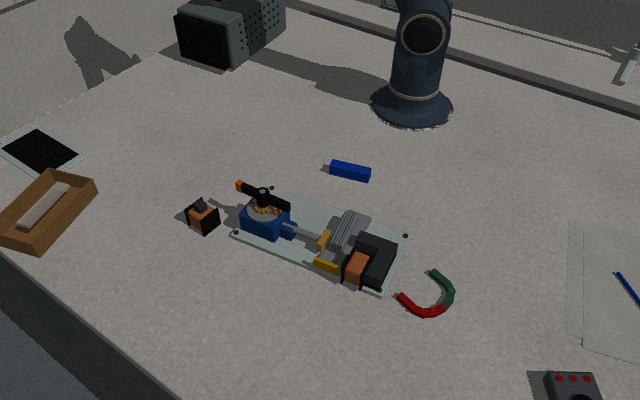

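The yoke candidates in the top picture are the grey laminated bar on the bench (305,200), the blue bar (345,278) and the pale bar in the brown tray (533,85). I choose the dark steel one on the bench. The yellow stop is at (297,168) and the knob at (370,176), with its orange cap at (395,175).

Run:
```python
import cv2
a=cv2.imread('pics/t0.png')[145:245,240:440];cv2.imwrite('pics/tc.png',cv2.resize(a,None,fx=4,fy=4,interpolation=2))
a=cv2.imread('pics/s0.png')[170:305,220:420];cv2.imwrite('pics/sc.png',cv2.resize(a,None,fx=4,fy=4,interpolation=2))
```

```text
(no output)
```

View pics/tc.png

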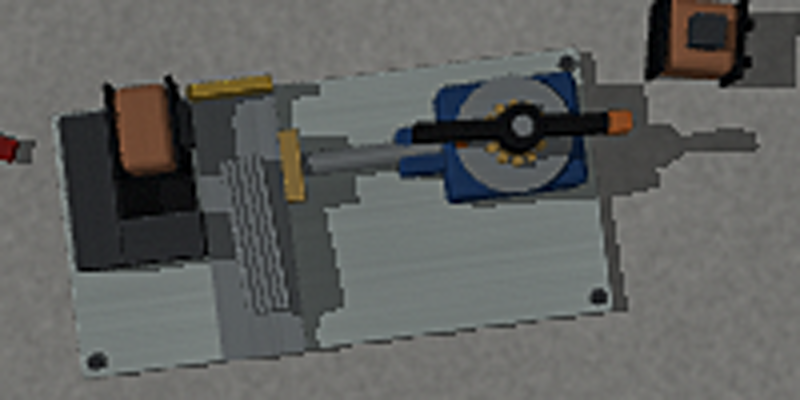

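View pics/sc.png

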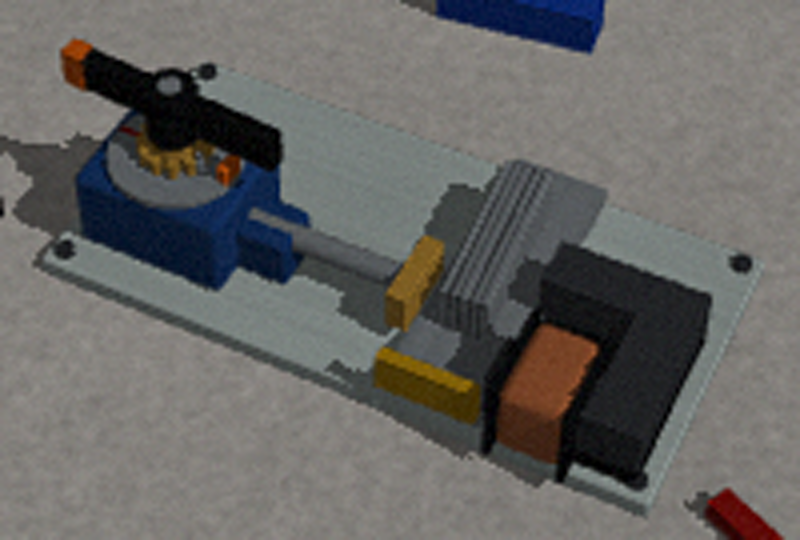

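Run:
```python
from h import *
f=lambda u,v,z:px2w('top','t0',240+u/4,145+v/4,z)
C=[f(*p,.012) for p in [(57,117),(85,377),(612,308),(580,48)]]
for c in C:print(c.round(4))
c=np.mean(C,0);ex=(C[0]+C[3]-C[1]-C[2])[:2];ey=(C[0]+C[1]-C[2]-C[3])[:2]
print('len',np.linalg.norm(ex)/2,np.linalg.norm(ey)/2,'yaw',np.arctan2(ex[1],ex[0]),np.arctan2(-ey[0],ey[1]))
y=np.arctan2(-ey[0],ey[1]);R=np.array([[np.cos(y),-np.sin(y)],[np.sin(y),np.cos(y)]])
def rel(p):return (R.T@(p-c)[:2]).round(4)
kn=f(522,125,.114);print('knob',kn,rel(kn))
print('cap',f(632,122,.112),rel(f(632,122,.112)),'otherend',rel(f(413,133,.112)))
print('yoke corners',[rel(f(*p,.05)) for p in [(222,162),(263,155),(292,308),(255,314)]])
print('stop top',[rel(f(*p,.046)) for p in [(188,90),(271,80)]])
print('pad top',[rel(f(*p,.048)) for p in [(280,130),(298,130),(304,199),(287,202)]],'c',c)
d=np.load('pics/t0.npy');print([px2w('top','t0',240+u/4,145+v/4)[2].round(4) for u,v in [(522,125),(258,235),(290,165),(150,130),(620,122),(690,30)]])
```

```text
[0.5969 0.2486 0.012 ]
[0.4325 0.2251 0.012 ]
[ 0.4851 -0.1071  0.012 ]
[ 0.6503 -0.0834  0.012 ]
len 0.16648580097478372 0.3363557863664533 yaw 0.14229880350700683 0.15842247898891404
knob [ 0.58887655 -0.03647617  0.114     ] [ 0.0302 -0.1135]
cap [ 0.5925976  -0.10020756  0.112     ] [ 0.0238 -0.177 ] otherend [ 0.034  -0.0507]
yoke corners [array([0.0374, 0.0642]), array([0.0383, 0.0388]), array([-0.0569,  0.0332]), array([-0.0576,  0.0561])]
stop top [array([0.0846, 0.0796]), array([0.0841, 0.028 ])]
pad top [array([0.0525, 0.0265]), array([0.051 , 0.0155]), array([0.0084, 0.0174]), array([0.0079, 0.0279])] c [0.54119373 0.0707978  0.012     ]
[np.float64(0.1147), np.float64(0.0509), np.float64(0.0463), np.float64(0.0608), np.float64(0.115), np.float64(0.0573)]
```

```bash
cat >> h.py <<'E'
YAW=.156; KN=np.array([.5889,-.0365])
ex=np.array([np.cos(YAW),np.sin(YAW)]); ey=np.array([-ex[1],ex[0]])
def cw(x,y,z): return np.r_[KN+ex*x+ey*(y+.14),z]
def ori(s=1): return np.array([np.r_[s*ex,0],np.r_[-s*ey,0],[0,0,-1.]]).T
def w2c(p): d=np.array(p)[:2]-KN; return np.array([d@ex,d@ey-.14])
E
python3 - <<'E'
from h import *
for s in (1,-1): print(s,[None if q is None else np.round(q,2) for q in (inverse_kinematics(cw(*p),ori(s)) for p in [(-.118,.02,.2),(-.118,.02,.053),(-.02,-.095,.117),(.06,-.14,.117)])])
s=1 if abs(inverse_kinematics(cw(-.118,.02,.2),ori(1))[6])<2 else -1
command_gripper(0)
movep(cw(-.118,.02,.14),ori(s)); move_l(cw(-.118,.02,.053),feed=.1,until_force=8)
t=sense();print(s,t['time_s'],t['position'],w2c(t['position']),t['wrist_force'],t['finger_gap'])
snap('top','t1')
a=cv2.imread('pics/t1.png')[145:245,240:440];cv2.imwrite('pics/t1c.png',cv2.resize(a,None,fx=4,fy=4,interpolation=2))
snap('scene','s1')
a=cv2.imread('pics/s1.png')[150:285,250:450];cv2.imwrite('pics/s1c.png',cv2.resize(a,None,fx=4,fy=4,interpolation=2))
E
```

```text
1 [array([ 0.4 ,  0.22, -0.81,  2.02,  0.2 ,  0.98, -1.93]), array([ 0.15,  0.42, -0.57,  2.16,  0.37,  0.65, -2.09]), array([ 0.25,  0.44, -0.42,  1.89,  0.23,  0.86, -1.71]), array([ 0.22,  0.55, -0.34,  1.69,  0.22,  0.94, -1.62])]
-1 [array([ 0.66,  0.34, -1.17,  2.01,  0.36,  1.03,  1.05]), array([ 0.52,  0.62, -1.08,  2.14,  0.76,  0.83,  0.69]), array([ 0.54,  0.54, -0.83,  1.88,  0.49,  0.94,  1.2 ]), array([ 0.5 ,  0.65, -0.77,  1.67,  0.52,  1.03,  1.28])]
1 4.575 [0.44791076 0.10345979 0.05343812] [-0.11753189  0.02016543] [-0.11550992  0.23868643  0.89020518] 0.00017250723290268454
```

View pics/s1c.png

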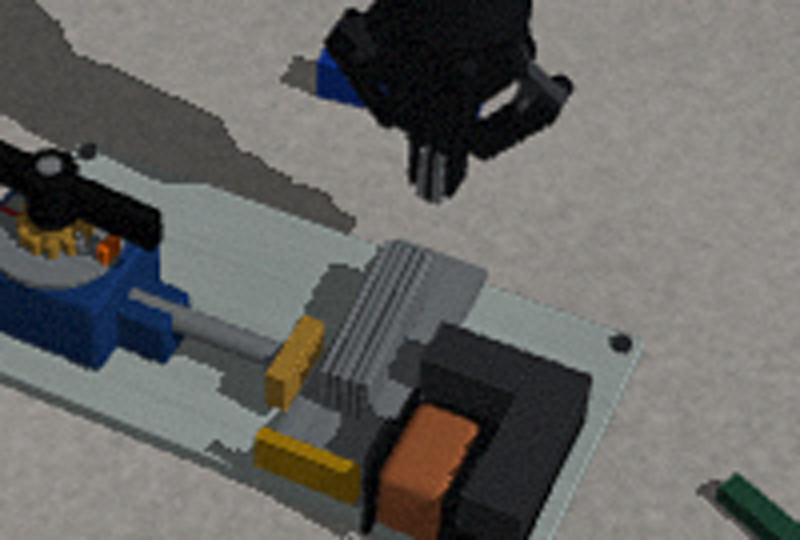

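The closed fingers (about 435,180) sit just behind the yoke's -x end (400,245) and in line with it. I push now.

Run:
```python
from h import *
p=sense()['position']; c=w2c(p)
move_l(cw(-.068,.021,.053),feed=.05,until_force=15)
print(w2c(sense()['position']),sense()['wrist_force'])
h=move_l(cw(-.050,.021,.053),feed=.02,until_force=8)
t=sense();print(h,t['time_s'],w2c(t['position']),t['wrist_force'])
move_l(cw(-.075,.021,.053)); 
snap('scene','s2')
a=cv2.imread('pics/s2.png')[170:305,240:440];cv2.imwrite('pics/s2c.png',cv2.resize(a,None,fx=4,fy=4,interpolation=2))
print(sense()['time_s'])
```

```text
[-0.06841724  0.02097707] [-0.10286666 -0.55382292 -0.42431737]
False 6.875 [-0.05018254  0.02099151] [-0.25260708  0.2521059   0.05982424]
7.2417
```

View pics/s2c.png

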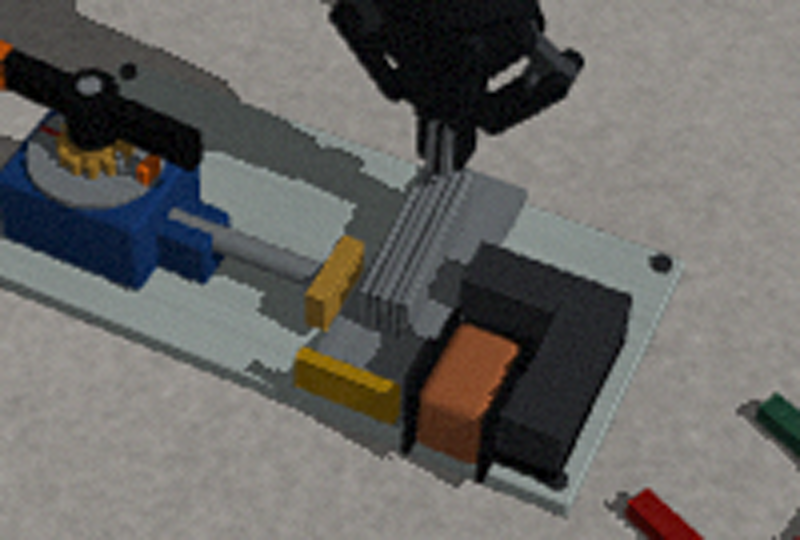

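The yoke's +x end is still at scene pixel (336,254), so it has not moved even though the fingers travelled past its end. I check the fingertip height against the geometry.

Run:
```python
from h import *
print('tip s1 pred',w2px('scene',cw(-.1175,.02,.028)),'tip s2 pred',w2px('scene',cw(-.075,.021,.028)))
print('yoke end z.05',w2px('scene',cw(-.087,.02,.05)),'z.022',w2px('scene',cw(-.087,.02,.022)), 'home end',w2px('scene',cw(-.048,.02,.05)),'+x end now',w2px('scene',cw(.008,.02,.05)),'+x home',w2px('scene',cw(.048,.02,.05)))
for f,u,v in [('s1',250+435/4,150+190/4),('s2',240+440/4,170+150/4),('s1',250+385/4,150+270/4),('s2',240+440/4,170+200/4)]:
    p=px2w('scene',f,u,v);print(f,p,w2c(p))
a=cv2.imread('pics/s0.png').astype(int);b=cv2.imread('pics/s2.png').astype(int)
print(np.abs(a-b).sum(2)[225:265,315:360].mean())
snap('top','t2')
for n in('t0','t2'):
  D=np.load(f'pics/{n}.npy');P=[]
  for v in range(170,240):
    for u in range(285,330):
      p=px2w('top',n,u,v)
      c=w2c(p)
      if .046<p[2]<.054 and -.004<c[1]-.0<.05 and c[0]<.06: P.append(c)
  P=np.array(P);print(n,len(P),P.min(0),P.max(0),P.mean(0))
```

```text
tip s1 pred [357.3508146  208.21541357] tip s2 pred [349.86673279 221.51618651]
yoke end z.05 [352.30194681 210.43068086] z.022 [351.54637458 219.49263817] home end [344.67668868 222.93248313] +x end now [333.06454018 241.9708923 ] +x home [324.24928438 256.42372564]
s1 [0.45903022 0.11011206 0.073732  ] [-0.1055139   0.02500931]
s2 [0.50206541 0.11547097 0.0838078 ] [-0.0621687   0.02361685]
s1 [0.49948098 0.10705342 0.04662592] [-0.06602956  0.01570306]
s2 [0.50254479 0.11801272 0.0487251 ] [-0.06130023  0.02605326]
23.65Traceback (most recent call last):
  File "<stdin>", line 13, in <module>
  File "h.py", line 6, in px2w
    c=camera_params(n);K=np.array(c['K']);R=np.array(c['rotation']);t=np.array(c['position'])
ValueError: time passes only in moves, steps and waits
```

Run:
```python
from h import *
move_l(cw(-.075,.021,.08));move_l(cw(-.110,.021,.06))
h=move_l(cw(-.110,.021,.022),feed=.04,until_force=4)
t=sense();z=t['position'][2];print(h,t['position'],w2c(t['position']),t['wrist_force'],t['time_s'],t['finger_gap'])
snap('scene','s3')
a=cv2.imread('pics/s3.png')[170:305,240:440];cv2.imwrite('pics/s3c.png',cv2.resize(a,None,fx=4,fy=4,interpolation=2))
```

```text
False [0.45541349 0.10555061 0.02219099] [-0.10979541  0.02106518] [-0.82564982  0.07719435 -0.03834694] 9.1417 3.7069963911410835e-06
```

View pics/s3c.png

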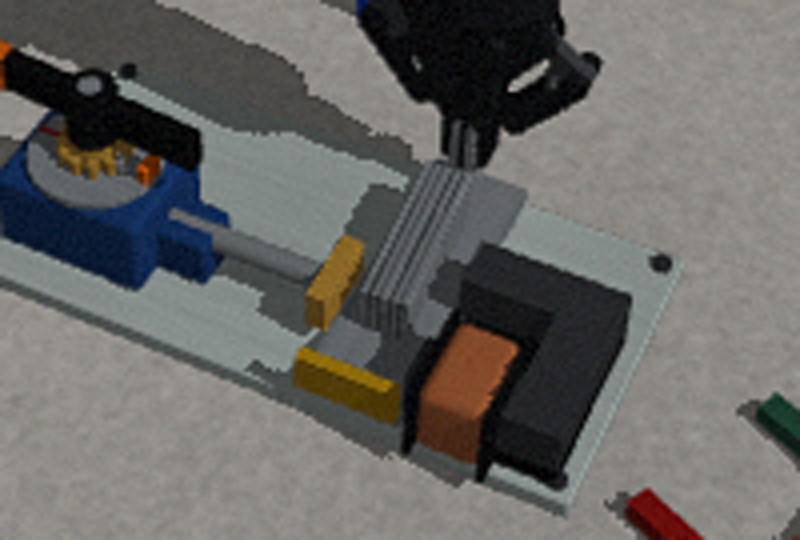

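The fingertip (357,211) now sits low behind the yoke's end, which puts the real tip about level with the TCP. I push at z = 0.027.

Run:
```python
from h import *
move_l(cw(-.110,.021,.027))
for x in (-.09,-.075,-.064):
    h=move_l(cw(x,.021,.027),feed=.04,until_force=15)
    print(h,w2c(sense()['position']),sense()['wrist_force'])
    if h:break
else: h=move_l(cw(-.040,.021,.027),feed=.02,until_force=8)
t=sense();print(h,t['time_s'],w2c(t['position']),t['wrist_force'])
snap('scene','s4');snap('top','t4')
a=cv2.imread('pics/s4.png')[170:305,240:440];cv2.imwrite('pics/s4c.png',cv2.resize(a,None,fx=4,fy=4,interpolation=2))
```

```text
False [-0.09089594  0.0209754 ] [-4.59443275 -0.38677699  1.24652774]
False [-0.07379602  0.02105651] [-0.19548564  0.0006841   0.18789492]
False [-0.06388106  0.02106751] [-0.71190434  0.33949825 -0.13092505]
True 11.4417 [-0.06382638  0.02090557] [ 1.24956347 -0.51596413  0.82710967]
```

View pics/s4c.png

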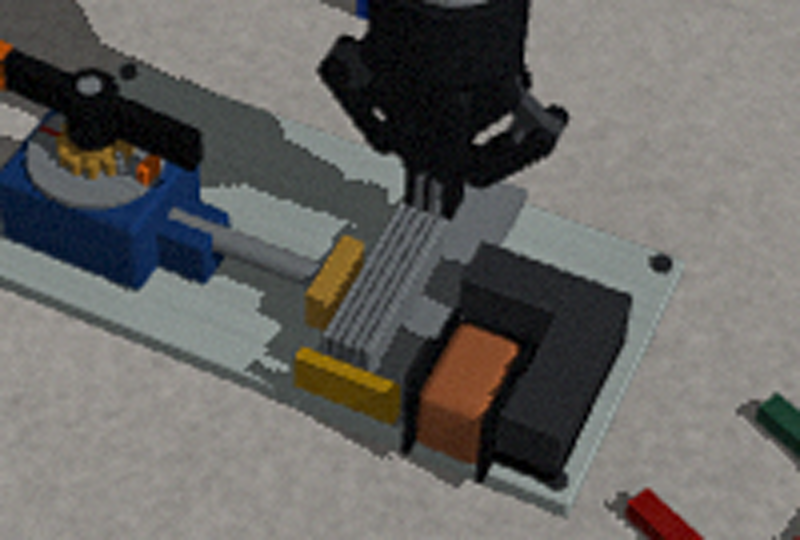

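The yoke's end (345,355) is now beside the stop, and the stop hides any gap. I press once more, more firmly, to be sure.

Run:
```python
from h import *
for i in range(2):
    h=move_l(cw(-.045,.021,.027),feed=.02,until_force=15)
    t=sense();print(h,t['time_s'],w2c(t['position']),t['wrist_force'])
sleep(.2);snap('top','t5');t=sense();print(w2c(t['position']),t['wrist_force'])
move_l(cw(-.085,.021,.05));move_l(cw(-.085,.021,.15))
snap('top','t6');snap('scene','s6');print(sense()['time_s'])
a=cv2.imread('pics/t6.png')[145:245,240:440];b=cv2.imread('pics/s6.png')[170:270,220:420]
cv2.imwrite('pics/c6.png',cv2.resize(np.hstack([a[:,:100],b[:,50:150]]),None,fx=4,fy=4,interpolation=2))
```

```text
True 12.2167 [-0.0573261   0.02084731] [-0.89605236 -0.87187757  0.07867648]
True 12.6333 [-0.05762515  0.02056846] [ 0.23320038 -0.01563611 -0.82097117]
[-0.05821056  0.02034923] [ 0.62312524 -0.56576881 -0.29146673]
14.1917
```

View pics/c6.png

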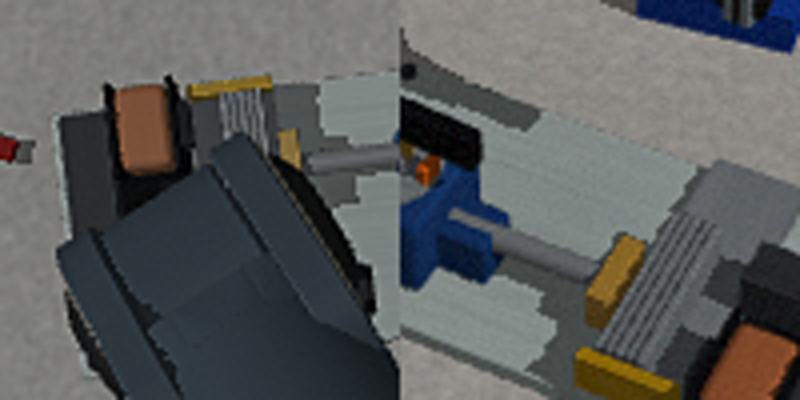

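The yoke's end meets the stop, at (245,92) in the left crop and (605,350) in the right. I go to the knob next.

```bash
cat >> h.py <<'E'
R=.047; ZK=.088
def pk(phi): return cw(R*np.cos(phi),-.14+R*np.sin(phi),ZK)
def turn(phi,dphi,feed):
    phi-=dphi; h=move_l(pk(phi),feed=feed,until_force=30)
    t=sense(); tv=ex*np.sin(phi)-ey*np.cos(phi)
    return phi,-(t['wrist_force'][:2]@tv),h,t
E
python3 - <<'E'
from h import *
import json
phi=2.13
movep(np.r_[pk(phi)[:2],.15],ori(1))
h=move_l(pk(phi),feed=.1,until_force=5);t=sense();print(h,t['position'],t['time_s'],t['wrist_force'])
if not h:
    p0=phi;L=[]
    while p0-phi<4.6:
        phi,f,h,t=turn(phi,.3,.1);L.append(round(f,1))
        if h: print('force!');break
    print(L,phi,t['time_s']);L=[]
    while not h and p0-phi<6.0:
        phi,f,h,t=turn(phi,.12,.04);L.append(round(f,1))
        if f>6:break
    print(L,phi,p0-phi,t['time_s']);json.dump([phi,p0],open('st','w'))
snap('scene','s7');a=cv2.imread('pics/s7.png')[150:285,200:400];cv2.imwrite('pics/s7c.png',cv2.resize(a,None,fx=4,fy=4,interpolation=2))
E
```

```text
False [ 0.55847651 -0.00059666  0.08838794] 15.5583 [0.53922452 0.31941895 0.1477638 ]
[np.float64(-0.2), np.float64(0.4), np.float64(0.3), np.float64(1.5), np.float64(0.5), np.float64(1.4), np.float64(0.8), np.float64(1.0), np.float64(1.2), np.float64(-0.5), np.float64(-0.0), np.float64(2.0), np.float64(1.5), np.float64(1.4), np.float64(0.1), np.float64(0.5)] -2.67 20.225
[np.float64(3.4), np.float64(3.0), np.float64(3.3), np.float64(2.9), np.float64(4.3), np.float64(2.5), np.float64(2.1), np.float64(2.5), np.float64(2.6), np.float64(2.7)] -3.870000000000001 6.000000000000001 23.1417
```

View pics/s7c.png

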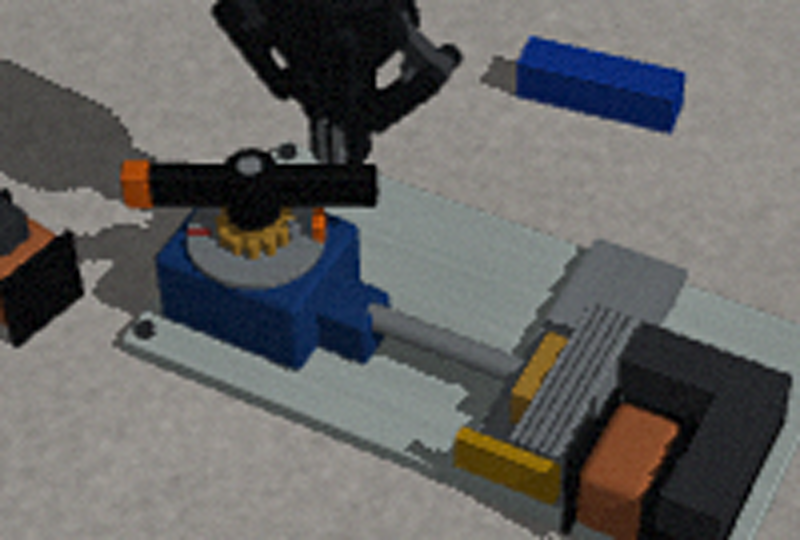

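The finger pushes the wing from (345,150). The red mark (197,230) and pawl (320,222) have turned with the knob, and the pad is now behind the yoke with the yoke still at the stop. I carry on to the stall.

Run:
```python
from h import *
import json
phi,p0=json.load(open('st'));L=[];h=False
while not h and p0-phi<9.6:
    phi,f,h,t=turn(phi,.09,.03);L.append(float(round(f,1)))
    if f>5.5:break
print(L,phi,p0-phi,h,t['time_s']);json.dump([phi,p0],open('st','w'))
snap('scene','s8')
```

```text
[2.8, 2.5, 3.4, 2.0, 1.9, 6.1] -4.41 6.54 False 24.9417
```

Run:
```python
from h import *
import json
phi,p0=json.load(open('st'));L=[];h=False
for i in range(5):
    phi,f,h,t=turn(phi,.09,.03);L.append(float(round(f,1)))
print(L,phi,p0-phi,h,t['time_s']);json.dump([phi,p0],open('st','w'))
snap('scene','s9');a=cv2.imread('pics/s9.png')[150:285,200:400];cv2.imwrite('pics/s9c.png',cv2.resize(a,None,fx=4,fy=4,interpolation=2))
```

```text
[9.9, 7.5, 2.6, 0.3, 3.8] -4.859999999999999 6.989999999999999 False 26.45
```

View pics/s9c.png

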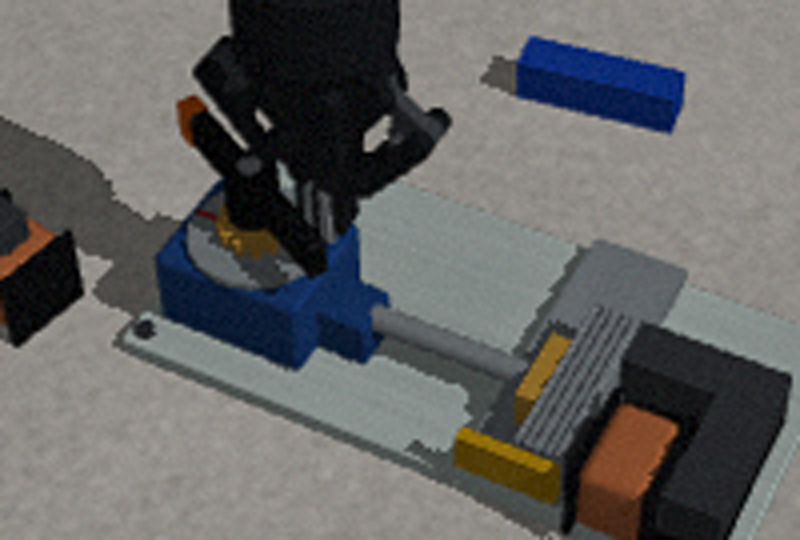

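The pad presses the yoke against the poles (540,375). The wing has turned about 1 rad since the last view but the red mark (207,213) only slightly, so the ratchet has slipped about one click. I measure the slip.

Run:
```python
from h import *
def ang(u,v,z,c=None):
    p=px2w('scene','s9',200+u/4,150+v/4,z); d=w2c(p)-(np.array([0,-.14]) if c is None else c); return np.arctan2(d[1],d[0]),np.hypot(*d)
for n,cap,hub,m in [('s0',(75+80,60+80),(170+80,85+80),(127+80,130+80)),('s7',(135,172),(250,162),(197,232)),('s9',(190,110),(250,165),(207,214))]:
    hb=w2c(px2w('scene','s9',200+hub[0]/4,150+hub[1]/4,.114))
    hb2=hb*0+hb
    print(n,ang(*cap,.112,hb2),ang(*m,.078,hb2))
```

```text
s0 (np.float64(-1.4925570066366787), np.float64(0.0531915608125509)) (np.float64(-1.2673559205591045), np.float64(0.025096196024452976))
s7 (np.float64(-1.0195490318447604), np.float64(0.0568988916606503)) (np.float64(-0.660657097160648), np.float64(0.03143581154196656))
s9 (np.float64(-2.002849261899837), np.float64(0.05392456351862104)) (np.float64(-1.154712358077221), np.float64(0.024562020120343215))
```

Run:
```python
from h import *
import json
phi,p0=json.load(open('st'));L=[]
for i in range(4):
    phi,f,h,t=turn(phi,.09,.03);L.append(float(round(f,1)))
print(L)
sleep(.2)
move_l(pk(phi+.4),feed=.05); move_l(np.r_[pk(phi+.4)[:2],.2])
movep(np.r_[.50,-.30,.3],ori(1)); sleep(.3)
print(sense()['time_s'],sense()['wrist_force'])
snap('top','t10');snap('scene','s10')
a=cv2.imread('pics/t10.png')[145:245,240:440];b=cv2.imread('pics/s10.png')[150:270,200:400]
cv2.imwrite('pics/c10.png',cv2.resize(np.vstack([a,b]),None,fx=2.7,fy=2.7,interpolation=2))
```

```text
[9.6, 9.5, 5.3, -1.2]
30.8667 [ 0.281427   -0.63529095  0.02824252]
```

View pics/c10.png

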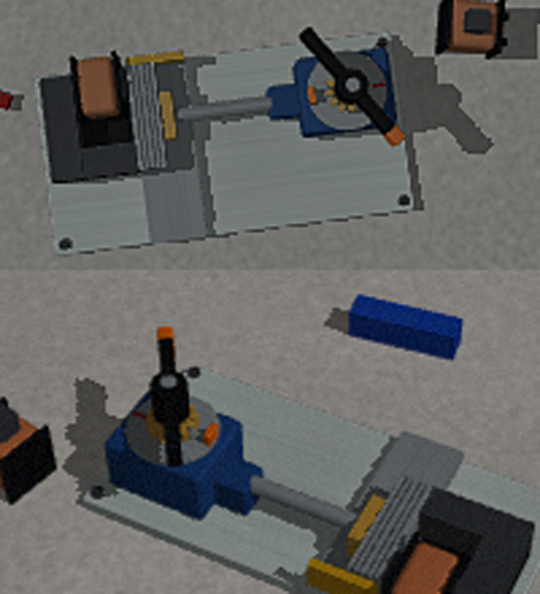

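The top crop shows the yoke square against both poles at the stop, with the pad (168,115) on it. The knob has slipped about 0.9 rad (two clicks) and the arm is clear. I hand in.

```bash
python3 -c "
from rig import *
print(finish_job())"
```

```text
the job is handed in; nothing more can be done
None
```

I handed the job in with the yoke home at the stop and clamped square against both pole faces; the ratchet had slipped about two clicks, the knob was let go and the arm was clear. The interface gave no verdict, so the clicks and final pose are my own estimates from pictures and forces.

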